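Slide the clay coaster home and stand the glass on it

ROBOT

A 7-joint arm with a two-finger parallel gripper is mounted at the origin on the work surface. World frame = base frame: x ahead of the robot, y to its left, z up, the work surface at z = 0. Lengths are in m, angles in degrees, forces in N, time in s.
With the tool pointing down it reaches from about 0.425 to 0.875 m from the base axis. Payload 8.4 kg.
Tool frame: the origin (TCP) lies at the very end of the fingers, on their centre line; the grasp point (between the pads) lies 19 mm behind it (r.grasp_offset is the distance from the TCP to the grasp point, in m); x points along the fingers, y is the direction in which the jaws open and shut, and the axes are right-handed (so a half turn about x gives the same grasp; the last joint's range is limited). The gripper opens to 85 mm and grips with 20 to 120 N. Pads are 22 mm wide; open, the fingers measure 114 mm over their backs; the gripper's body (76 mm by 85 mm) begins 54 mm behind the grasp point. The pads swing forward as they close: fully open they stand 13 mm farther back than shut.
Start: joints at [-70.199, 19.091, 2.286, 83.961, -0.768, 76.965, -3.352], TCP at [0.28, 0.587, 0.231] pointing down, gripper open.
Joint ranges: [-147.57, 147.57], [-21.85, 119.76], [-74.77, 79.35], [14.55, 137.4], [-85.83, 265.84], [4.83, 119.75], [-152.11, 152.11]. Speed limits (degrees/s): [127.2, 127.2, 159.86, 159.86, 180, 180, 180].

INTERFACE

Orientations are given as a 3x3 rotation matrix whose columns are the frame's x, y, z axes.
In Python, from plant import r, let_go, grasp, planner, readout, vision, job_done gives the robot as it stands. Calls block until the motion is done:
- r.goto(position, orientation): joint-space move of the TCP to a pose.
- r.move_linear(position, feed=0.15, ori=None): straight line of the TCP; ori=None keeps the orientation; feed is the mean speed in m/s.
- r.movej(angles): joint-space move.
- let_go() and grasp(): open the fingers fully, or close them until they stop; the grip force is fixed at half the most.
- r.pause(seconds).
- planner.solve_ik(position, orientation): joint angles nearest the present ones, or None.
- readout.get_state(): the state.
- vision.capture(name): name is "scene" or "top"; returns the picture (400x640x3 uint8, red, green, blue); there is no depth.
- vision.camera_info(name): a dict with "mtx" (3x3 intrinsics, pixels), "xyz" and "attitude" of the camera in the world. Camera axes: x right, y up, looking along -z (the intrinsics and any distortion apply to the point x, -y, -z); pixel columns grow to the right and rows downward; lengths in m; the calibration is good to about 2 mm. A picture is of the moment at which its call begins. camera_info takes no time and is no camera call.
A pose or a line that the arm cannot do raises r.MotionError and nothing moves.
- job_done(): hands the job in, once; it reports no verdict.
The state is a dict: "time": time; "q": joint angles; "joint_velocities": joint speeds; "joint_torque": joint torques, N m; "tool_pos": TCP position; "orientation": TCP orientation; "force": force on the tool from outside, world axes, zero at the start; "moment": the same for the moment, N m; "width": opening from 0.0 (shut) to 1.0 (fully open).
Only numpy, scipy, OpenCV 4.12 (cv2) and the standard library are available. Lean on these libraries where they do the work, as an engineer would, in place of code of your own. Each camera call takes 0.05 s, during which the arm holds its last target. There are 200 camera calls.

TASK

Slide the square clay coaster along the board between the battens, without lifting it off and without ever shoving it hard, until you feel it drop into the cut-out and it lies flat and fully home. Then set the shorter glass tumbler gently upright on the middle of the seated coaster. Leave the taller tumbler, kettle, teapot and lunch box where they are.

Things in the scene. Friction and masses are not known exactly. Their poses are not given: they have to be found in the camera images.
- board: Fixed wooden runner board, 450 (its x) x 110 (its y) x 24 mm high in all, flat on the shelf; origin at the centre of its underside, x along its length, y across, z up. Base 12 mm thick; along both long edges a batten 18 mm wide, its top 24 mm above the underside. Between the battens runs an open-ended lane with a white floor.
- lane_mid (a point): Point on the lane's middle line at the height of its floor, 18 mm above the board's origin; axes as the board's. The lane is 74 mm wide between the battens; its floor is 18 mm above the board's underside (18.5 mm towards both ends of the board), and the battens stand 6 mm above it.
- cutout_zone (a point): Point on the lane's middle line at floor height, 60 mm from lane_mid in the board's +x. The lane floor has one cut-out, 75 mm long, as wide as the lane, 6 mm deep, bare wood below. Its centre lies on the middle line anywhere within 40 mm either way of this point along x; where is not measured and must be felt (or seen). Its far wall stops the seated coaster: pushing on, the force rises steeply.
- coaster_center (a point): Centre (half-way up) of a loose square clay coaster, 70 x 70 x 14 mm, 0.12 to 0.24 kg. Starts flat in the lane, centre 85 to 155 mm from lane_mid towards the board's -x, 2 mm play each side; slides in +x with under 3 N. It tips a little over the cut-out's edge, then drops 6 mm; seated, its centre is 19 mm above the board's underside and its top 8 mm above the lane floor. Keep pushes on it under 15 N.
- tumbler_short_center (a point): Centre (half-way up) of the shorter loose glass tumbler, 70 mm high, 58 mm across at the foot, 64 mm at the rim, about 61 mm half-way up, open top, 0.11 to 0.20 kg; z up. Stands upright on the shelf beyond the board; stands left or right of the taller one.
- tumbler_tall_center (a point): Centre (half-way up) of the taller glass tumbler, 120 mm high, 58 to 64 mm across; loose, leave it alone.
- kettle: Dented aluminium kettle, 180 mm across, 200 mm high with its handle; origin at the centre of its underside; loose, leave it alone.
- teapot: White ceramic teapot with lid, 140 mm across the belly, 205 mm over handle and spout, 127 mm high; origin at the centre of its underside; loose, leave it alone.
- lunch_box: Yellow plastic lunch box, snapped shut, 126 x 176 x 63 mm high; origin at the centre of its underside; loose, leave it alone.
There are look-alikes about, which are no part of the job. Leave any green or red look-alike of the part that bears tumbler_short_center alone.

How it is judged (in metres and radians):
On the way, in this order (a step that is already met when the one before it is completed fails the run):
1. the coaster is fully down in the cut-out, lying flat (z of coaster_center in the frame of board between 0.0165 and 0.0208 m and x of coaster_center in the frame of board between 0.01 and 0.11 m and y of coaster_center in the frame of board between -0.01 and 0.01 m and angle between coaster_center's own z axis and vertical below 0.04 rad), for 0.2 s.
2. the short tumbler stands upright on the middle of the seated coaster (all of step 1 and horizontal distance between tumbler_short_center and coaster_center below 0.015 m and z of tumbler_short_center in the frame of coaster_center between 0.0385 and 0.0465 m and angle between tumbler_short_center's own z axis and vertical below 0.06 rad), for 0.2 s.
At the end, for the whole second after the job is handed in: The coaster lies flat (within 0.04 rad) and fully down in the cut-out (its centre 16.5 to 20.8 mm above the board's underside), and the short tumbler stands upright (within 0.06 rad) on it with its centre within 15 mm of the coaster's, released and at rest (all of step 2 and linear speed of each of tumbler_short, coaster below 0.02 m/s); the robot touches nothing.
It fails at once if the coaster is pushed or pressed with more than 15 N (contact force between any of the fingers, the arm and coaster above 15 N).
It fails at once if the coaster is lifted off the board (centre more than 12 mm above its sliding height) (z of coaster_center in the frame of board above 0.037 m).
It fails at once if the tumbler is banged down on the coaster (over 40 N) (contact force between tumbler_short and coaster above 40 N).
It fails at once if the tall tumbler, kettle, teapot or lunch box is displaced by more than 20 mm (distance of any of tumbler_tall_center, kettle, teapot, lunch_box from where it was at the start of the episode above 0.02 m).
It also fails if it takes over 72 s, if anything falls off the work surface, if the arm or the gripper's body presses on something with over 40 N, if the wrist force passes 120 N, or if a joint passes its speed limit or range.

## Working session

There is one attempt and no reset: what is moved stays moved. The work goes in short steps, each a Python script; the robot and the scene stay as the last script left them, time stands still between calls to the robot, and variables do not carry over. Pictures are saved under pics/ and viewed, about 8 in all and at most 12, crops included, and the job is handed in when it is done.

```bash
mkdir -p pics; ls; python3 - <<'E'
from plant import r, vision, readout
import cv2
for n in("scene","top"):
    im=vision.capture(n); cv2.imwrite(f"pics/{n}0.png",im[:,:,::-1])
    i=vision.camera_info(n); print(n,i)
s=readout.get_state(); print(s["time"],s["tool_pos"],s["orientation"],s["force"])
E
```

```text
pics
scene {'mtx': array([[494.36975759,   0.        , 317.86108402],
       [  0.        , 494.36975759, 200.40837658],
       [  0.        ,   0.        ,   1.        ]]), 'xyz': array([ 1.08369138, -0.63265798,  1.05857111]), 'attitude': array([[ 0.7753567 , -0.49987259,  0.38593962],
       [ 0.63142831,  0.60301592, -0.48751419],
       [ 0.01096724,  0.6216906 ,  0.78318613]])}
top {'mtx': array([[446.17955488,   0.        , 313.68456706],
       [  0.        , 446.17955488, 202.44342341],
       [  0.        ,   0.        ,   1.        ]]), 'xyz': array([0.38899153, 0.00175168, 1.36874979]), 'attitude': array([[-0.01358486,  0.9866539 , -0.16226377],
       [-0.99990126, -0.01282135,  0.00575162],
       [ 0.00359441,  0.16232589,  0.98673066]])}
0.1 [0.27949351 0.58637525 0.2305085 ] [[-5.68327697e-04  4.30256323e-01  9.02706582e-01]
 [-1.36934042e-03  9.02705547e-01 -4.30256692e-01]
 [-9.99998901e-01 -1.48063941e-03  7.61348096e-05]] [ 0.16218354 -0.76644326 -0.27726766]
```

View pics/scene0.png

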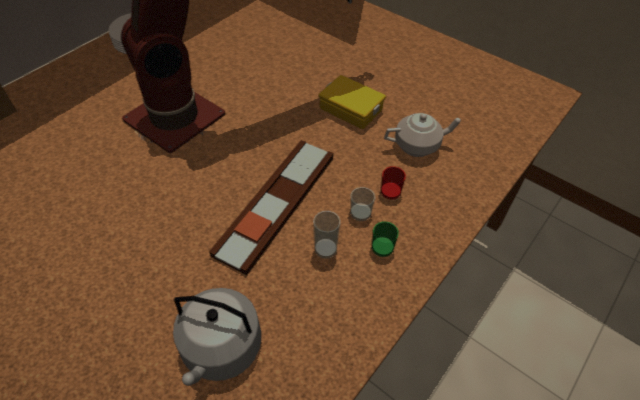

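View pics/top0.png

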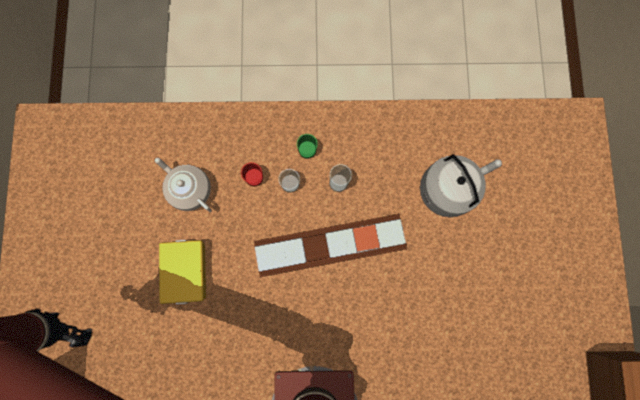

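The top view shows the coaster at about (366,237), the cut-out (dark band) at (316,247), the short clear tumbler at (290,181) and the tall one at (340,178). Board +x points to image left. The scene view agrees.

```bash
cat > h.py <<'E'
import numpy as np, cv2
from plant import vision
def ray(n,uv):
    c=vision.camera_info(n); uv=np.atleast_2d(uv).astype(float)
    d=np.c_[uv,np.ones(len(uv))]@np.linalg.inv(c["mtx"]).T
    return c["xyz"], (d*[1,-1,-1])@c["attitude"].T
def plane(n,uv,z):
    o,d=ray(n,uv); return o+d*((z-o[2])/d[:,2])[:,None]
def blobs(m,amin=60):
    k,l,s,c=cv2.connectedComponentsWithStats(m.astype(np.uint8)); 
    return [(s[i],c[i],np.argwhere(l==i)[:,::-1]) for i in range(1,k) if s[i,4]>amin]
E
python3 - <<'E'
from h import *
for n in("top","scene"):
    im=cv2.imread(f"pics/{n}0.png"); hsv=cv2.cvtColor(im,cv2.COLOR_BGR2HSV); H,S,V=cv2.split(hsv)
    box=np.zeros(H.shape,bool)
    if n=="top": box[210:280,250:412]=1; T=(250,130,380,210)
    else: box[135:275,205:340]=1; T=(300,165,410,270)
    print(n,[tuple(hsv[p]) for p in ([(247,316),(237,366),(241,340),(231,380)] if n=="top" else [(190,288),(226,252),(207,270),(180,320)])])
    for nm,m,z in(("white",(S<60)&(V>110),.018),("coaster",(S>150)&(V>140)&((H<10)|(H>175)),.032)):
        for s,c,p in blobs(m&box):
            w=plane(n,p,z)[:,:2].astype(np.float32); R=cv2.minAreaRect(w)
            print(n,nm,s,np.round(R[0],4),np.round(R[1],4),round(R[2],1), np.round(cv2.boxPoints(R),3).tolist())
    x0,y0,x1,y1=T; cv2.imwrite(f"pics/{n}_crop.png",cv2.resize(im[y0:y1,x0:x1],None,fx=5,fy=5,interpolation=cv2.INTER_CUBIC))
E
```

```text
top [(np.uint8(10), np.uint8(159), np.uint8(106)), (np.uint8(8), np.uint8(167), np.uint8(196)), (np.uint8(75), np.uint8(10), np.uint8(213)), (np.uint8(51), np.uint8(16), np.uint8(212))]
top white [375 219  31  30 656] [ 0.5136 -0.2368] [0.0776 0.0792] 9.9 [[0.4690000116825104, -0.20399999618530273], [0.4819999933242798, -0.28200000524520874], [0.5590000152587891, -0.26899999380111694], [0.5450000166893005, -0.19099999964237213]]
top white [325 228  34  30 718] [ 0.4874 -0.0876] [0.0772 0.0883] 10.0 [[0.44200000166893005, -0.050999999046325684], [0.4569999873638153, -0.1379999965429306], [0.5329999923706055, -0.12399999797344208], [0.5180000066757202, -0.03700000047683716]]
top white [ 255  238   51   34 1244] [0.4548 0.0973] [0.0774 0.1451] 10.1 [[0.40400001406669617, 0.16200000047683716], [0.42899999022483826, 0.01899999938905239], [0.5059999823570251, 0.032999999821186066], [0.47999998927116394, 0.17599999904632568]]
top coaster [354 225  25  26 472] [ 0.5008 -0.1607] [0.0658 0.0653] 9.9 [[0.46299999952316284, -0.1340000033378601], [0.4740000069141388, -0.1979999989271164], [0.5389
[... 562 characters left out ...]
38] [0.0718 0.076 ] 8.7 [[0.4449999928474426, -0.052000001072883606], [0.4560000002384186, -0.12700000405311584], [0.5270000100135803, -0.11599999666213989], [0.515999972820282, -0.04100000113248825]]
scene white [216 233  41  35 774] [ 0.513 -0.236] [0.0715 0.0782] 10.4 [[0.47099998593330383, -0.20399999618530273], [0.48500001430511475, -0.2809999883174896], [0.5550000071525574, -0.2680000066757202], [0.5410000085830688, -0.19099999964237213]]
scene coaster [245 212  26  27 292] [ 0.5014 -0.1604] [0.0613 0.0629] 10.1 [[0.4659999907016754, -0.13500000536441803], [0.47699999809265137, -0.19699999690055847], [0.5370000004768372, -0.1860000044107437], [0.5260000228881836, -0.12399999797344208]]
```

View pics/top_crop.png

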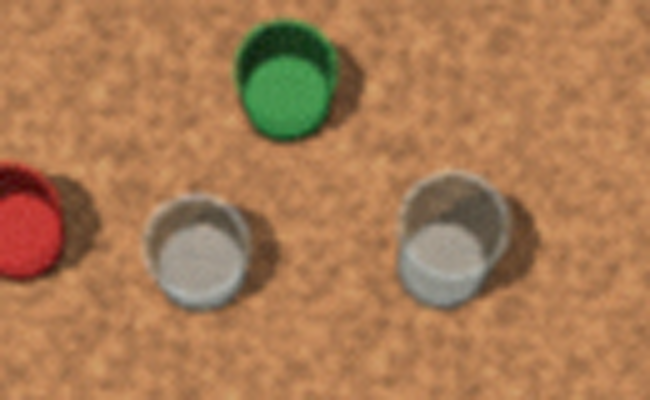

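View pics/scene_crop.png

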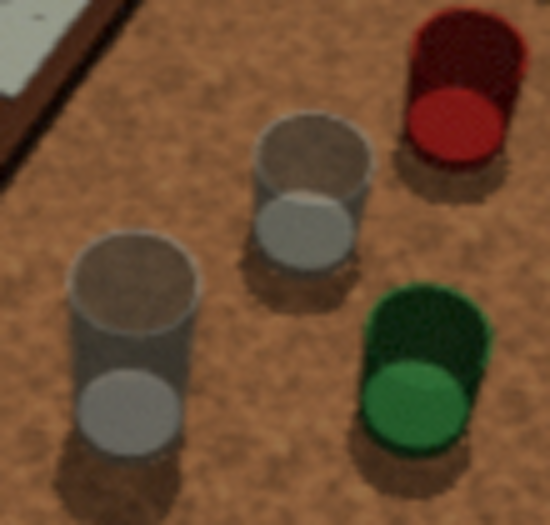

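The short tumbler's rim centre is near (289.4,178.8) in top and (362.8,196.4) in scene. The board's +x axis is at about 100° in world, and the cut-out centre is at about x=45 mm on the board. I'll move behind the coaster next.

```bash
cat >> h.py <<'E'
from plant import r, readout, planner, grasp, let_go
C=np.array([.4813,-.0533]); X=np.array([-.0785,.4445]); X/=np.linalg.norm(X); Y=np.array([-X[1],X[0]])
def W(x,y,z): return np.r_[C+x*X+y*Y,z]
def ori(zdir):
    x=np.array([0,0,-1.]); z=np.r_[zdir,0.]; z/=np.linalg.norm(z); return np.c_[x,np.cross(z,x),z]
def st(): s=readout.get_state(); return s["time"],s["tool_pos"],s["force"],s["width"]
def B(p): d=np.asarray(p)[:2]-C; return np.r_[d@X,d@Y]
E
python3 - <<'E'
from h import *
print(plane("top",[289.4,178.8],.07),plane("scene",[362.8,196.4],.07))
print(plane("top",[290.6,182.4],.006),plane("scene",[361,211.4],.006))
for s in(1,-1): print(s,planner.solve_ik(W(-.185,0,.25),ori(s*X)),planner.solve_ik(W(-.185,0,.022),ori(s*X)),planner.solve_ik(W(0,0,.022),ori(s*X)))
E
```

```text
[[0.67479001 0.06546142 0.07      ]] [[0.67725692 0.06671621 0.07      ]]
[[0.67735059 0.06491513 0.006     ]] [[0.677542   0.06707887 0.006     ]]
1 [ -37.6219446    16.8773866    70.38049053   96.87404219  -16.2475116
   77.80062515 -134.51363483] [ -31.90764423   41.61575694   69.5253412   110.45375072  -45.13270542
   61.38525273 -112.73703483] [ -57.39899172   28.98010723   70.43895242  121.35654617  -34.56713281
   53.57771896 -137.24071353]
-1 [-39.25604235  18.6165723   73.53210687  96.9108369  -18.22234139
  78.23682208  47.27498732] [-15.0107871   26.16528187  42.89248637 109.85456447 -22.22711586
  52.50519575  48.79448736] [-38.72106924  16.42504721  44.86624868 120.81420391 -15.46232086
  48.43509119  25.36690306]
```

```bash
python3 - <<'E'
from h import *
q=np.array(readout.get_state()["q"]); q[0]+=10; r.movej(q); print(st())
E
```

```text
(0.625, array([0.37816017, 0.52801353, 0.23026223]), array([-1.48161782,  0.20487184,  0.52627629]), 1.0015952995734805)
```

```bash
python3 - <<'E'
from h import *
q=np.array(readout.get_state()["q"]); q[0]=18; r.movej(q); print(st())
for p in [W(-.19,0,.1),W(-.19,0,.021),W(0,0,.021)]: print(planner.solve_ik(p,ori(-X)))
grasp(); print(st())
r.goto(W(-.19,0,.1),ori(-X)); r.pause(.3); print(st())
r.move_linear(W(-.19,0,.024),.06); r.pause(.3); print(st(), B(st()[1]))
cv2.imwrite("pics/a.png",vision.capture("top")[190:290,300:440,::-1].repeat(4,0).repeat(4,1))
E
```

```text
(3.5083, array([ 0.59519981, -0.25986739,  0.23024028]), array([-0.67456819, -0.72216881,  0.36819089]), 1.000671027235761)
[ 22.93851668  15.84027907  -2.76218289 104.29898257   0.87133575
  59.88109613  29.85914547]
[ 22.91678215  21.37100406  -2.78292608 107.64163096   1.30419657
  51.01755839  29.51973902]
[  9.49365773  13.45342751  -9.25172307 118.65532076   2.88072065
  48.09603213   8.58204057]
(4.275, array([ 0.59467093, -0.26113756,  0.23027914]), array([ 0.33939719, -0.10842697,  0.26797334]), 0.006036790708869161)
(5.2417, array([ 0.51544736, -0.24061109,  0.10088115]), array([-0.44560419, -0.00473082,  0.04105925]), -7.172122266941214e-05)
(6.9583, array([ 0.51443031, -0.24043596,  0.02414625]), array([ 0.41991628, -0.07560919, -0.22933645]), 0.0013862533810766633) [-1.90045994e-01 -8.03100301e-05]
```

View pics/a.png

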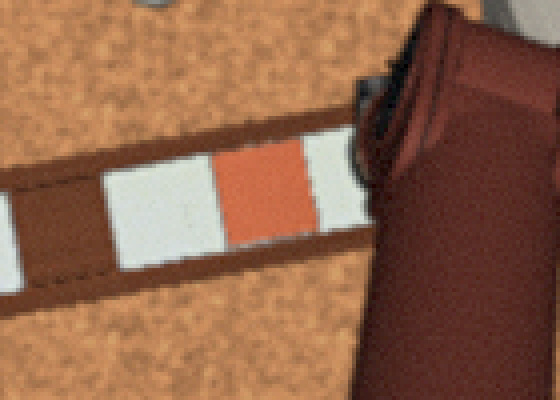

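The gripper is in the lane behind the coaster, which sits at about (265,195) in the crop. Now I'll push in small steps and watch the force.

```bash
python3 - <<'E'
from h import *
z=.0215
r.move_linear(W(-.168,0,z),.05); r.pause(.1); 
b=np.mean([(r.pause(.02),st()[2])[1] for _ in range(8)],0); print("bias",b,st()[:2])
x=-.168; log=[]
while x< -.04:
    x+=.004; r.move_linear(W(x,0,z),.05)
    t,p,f,_=st(); f=f-b; fx=f[:2]@X; log.append((round(t,2),round(x*1e3),round(B(p)[0]*1e3,1),round(fx,1),round(f[2],1)))
    if fx<-6: print("STOP"); break
for l in log[::2]: print(*l)
print(log[-1])
E
```

```text
bias [ 0.00983634 -0.20176586 -0.10252155] (7.8333, array([ 0.5105371 , -0.21909246,  0.02153769]))
8.08 -164 -163.6 0.5 0.4
8.58 -156 -155.7 -0.7 -0.5
9.08 -148 -147.6 0.1 0.4
9.58 -140 -139.6 -0.1 0.3
10.08 -132 -131.6 -0.7 -0.4
10.58 -124 -123.6 0.5 0.1
11.08 -116 -115.6 -0.9 0.1
11.58 -108 -107.6 0.4 0.6
12.08 -100 -99.6 0.8 0.4
12.58 -92 -91.6 0.9 -0.4
13.08 -84 -83.6 0.5 0.6
13.58 -76 -75.6 -0.6 -0.1
14.08 -68 -67.6 -0.3 -0.2
14.58 -60 -59.6 0.4 -0.5
15.08 -52 -51.6 0.1 -0.2
15.58 -44 -43.7 0.3 -0.2
(15.83, -40, np.float64(-39.6), np.float64(-0.1), np.float64(-0.6))
```

```bash
cat >> h.py <<'E'
def coaster(n="top",z=.032,im=None):
    im=vision.capture(n) if im is None else im; H,S,V=cv2.split(cv2.cvtColor(im,cv2.COLOR_RGB2HSV))
    box=np.zeros(H.shape,bool); 
    if n=="top": box[210:280,250:412]=1
    else: box[135:275,205:340]=1
    bl=blobs((S>150)&(V>(140 if n=="top" else 100))&((H<10)|(H>175))&box,80)
    if not bl: return None
    p=max(bl,key=lambda b:b[0][4])[2]; w=plane(n,p,z); q=np.c_[(w[:,:2]-C)@X,(w[:,:2]-C)@Y]*1e3
    return q.min(0).round(1),q.max(0).round(1),len(p),im
E
python3 - <<'E'
from h import *
for n in("top","scene"):
    c=coaster(n); print(n,c[:3] if c else c)
    if n=="scene": cv2.imwrite("pics/b.png",c[3][120:290,180:350,::-1].repeat(3,0).repeat(3,1)) if c else 0
E
```

```text
top (array([ -6.4, -35.5]), array([42.8, 33.6]), 341)
scene (array([-25.1, -38. ]), array([40.1,  5.7]), 131)
```

View pics/b.png

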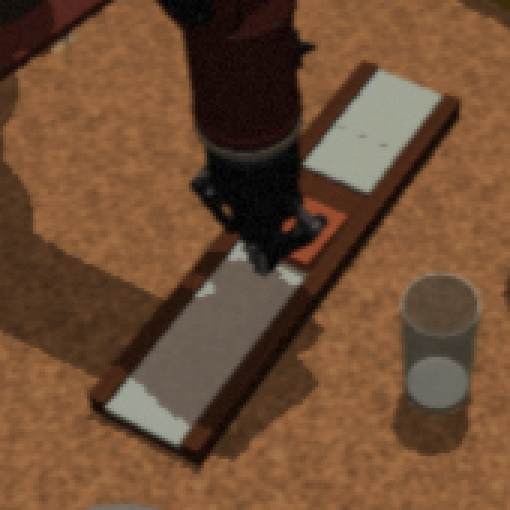

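The coaster is being pushed and its leading edge is over the cut-out. I'll go on in fine steps and stop when the force rises.

```bash
python3 - <<'E'
from h import *
z=.0215; b=np.array([.01,-.2,-.1]); x=-.04; log=[]
while x<.004:
    x+=.001 if x>-.015 else .002; r.move_linear(W(x,0,z),.025); r.pause(.03)
    f=np.mean([(r.pause(.01),st()[2])[1] for _ in range(4)],0)-b; t,p=st()[:2]; fx=f[:2]@X
    log.append((round(t,2),round(x*1e3),round(B(p)[0]*1e3,1),round(fx,1),round(f[2],1),round(p[2]*1e3,1)))
    if fx<-4: print("STOP"); break
for l in log: print(*l)
for n in("top","scene"): c=coaster(n,.026); print(n,c[:3] if c else c)
E
```

```text
STOP
16.25 -38 -38.0 0.4 0.3 21.5
16.57 -36 -35.9 0.0 0.1 21.5
16.88 -34 -33.9 0.3 0.1 21.5
17.2 -32 -31.9 0.5 -0.0 21.5
17.52 -30 -29.9 -0.3 0.6 21.5
17.83 -28 -27.9 0.4 0.1 21.5
18.15 -26 -25.9 0.1 -0.1 21.5
18.47 -24 -23.9 0.1 0.2 21.5
18.78 -22 -21.9 0.4 0.1 21.5
19.1 -20 -19.9 0.5 0.4 21.5
19.42 -18 -17.9 -0.4 0.2 21.5
19.73 -16 -15.9 0.0 0.1 21.5
20.05 -14 -13.9 0.0 0.2 21.5
20.37 -13 -12.9 0.2 -0.3 21.5
20.68 -12 -12.0 -0.1 0.1 21.5
21.0 -11 -10.9 0.1 0.4 21.5
21.32 -10 -9.9 0.3 -0.1 21.5
21.63 -9 -8.9 0.4 -0.3 21.5
21.95 -8 -7.9 -0.0 0.3 21.5
22.27 -7 -6.9 0.2 0.6 21.5
22.58 -6 -5.9 0.9 -0.0 21.5
22.9 -5 -4.9 0.3 0.0 21.5
23.22 -4 -3.9 0.1 -0.3 21.5
23.53 -3 -2.9 0.3 0.2 21.5
23.85 -2 -1.9 -0.1 0.3 21.5
24.17 -1 -0.9 0.1 0.2 21.5
24.48 0 0.0 0.1 0.4 21.5
24.8 1 1.0 -1.0 -0.1 21.5
25.12 2 1.2 -5.7 0.4 21.6
top (array([ 47.1, -35.5]), array([78.3, 33.2]), 223)
scene (array([ 11.5, -37.5]), array([ 78.3, -12.7]), 117)
```

The force rose steeply at x=1.2 mm, which is the far wall. I'll back off, lift and look.

```bash
python3 - <<'E'
from h import *
r.move_linear(W(-.02,0,.0215),.05); r.move_linear(W(-.02,0,.12),.15); let_go()
A=np.array([.677,.066])
for a in range(0,360,20):
    u=np.array([np.cos(np.radians(a)),np.sin(np.radians(a))])
    q=planner.solve_ik(np.r_[A,.15],ori(u)); q2=planner.solve_ik(np.r_[A,.02],ori(u)); 
    q3=planner.solve_ik(W(.047,0,.05),ori(u))
    if q is not None and q2 is not None and q3 is not None: print(a,np.round(q,0),np.round(q2,0),np.round(q3,0))
q=np.array(readout.get_state()["q"]); q[0]+=45; r.movej(q); print(st())
for n in("top","scene"):
    for z in(.026,.032): c=coaster(n,z); print(n,z,c[:3])
    cv2.imwrite(f"pics/c_{n}.png",c[3][:,:,::-1])
a=cv2.imread("pics/c_top.png")[150:290,250:410]; s=cv2.imread("pics/c_scene.png")[130:270,200:400]
cv2.imwrite("pics/c.png",np.hstack([a,s]).repeat(2,0).repeat(2,1))
E
```

```text
0 [  5.  27. -19.  84.   9.  71.  74.] [  4.  34. -19.  90.  12.  58.  72.] [ 11.  10. -17. 119.   4.  52.  82.]
20 [  6.  27. -21.  84.  10.  71.  94.] [  6.  34. -21.  90.  14.  58.  91.] [ 12.  10. -18. 119.   4.  52. 102.]
40 [  8.  27. -24.  84.  11.  71. 113.] [  8.  35. -24.  90.  16.  59. 110.] [ 14.  11. -20. 118.   5.  52. 122.]
60 [ 10.  28. -26.  84.  13.  71. 132.] [ 10.  35. -27.  90.  18.  59. 129.] [ 15.  11. -21. 118.   5.  52. 141.]
80 [ 13.  29. -30.  84.  15.  72. 151.] [ 12.  36. -30.  90.  20.  60. 147.] [ 51.  20. -62. 117.  21.  55. 148.]
100 [ -53.   43.   69.   87.  -41.   78. -150.] [ 32.  50. -63.  89.  46.  71. 151.] [ -66.   21.   71.  122.  -25.   54. -151.]
120 [ -53.   43.   69.   87.  -41.   78. -130.] [ -53.   55.   69.   93.  -54.   71. -122.] [ -66.   21.   71.  122.  -25.   54. -131.]
140 [ -12.   25.    3.   85.   -1.   70. -138.] [ -14.   32.    6.   91.   -4.   57. -136.] [  -3.    9.   -2.  119.    0.   51. -135.]
160 [ -10.   25.    1.   85.   -0.   70. -119.] [ -12.   32.    3.   91.   -2.   57. -118.] [  -1.    9.   -3.  119.    1.   51. -
[... 713 characters left out ...]
 26. -15.  84.   7.  70.  16.] [  1.  33. -14.  90.   9.  58.  14.] [  7.  10. -13. 119.   3.  52.  23.]
320 [  2.  26. -16.  84.   7.  70.  36.] [  2.  33. -15.  90.  10.  58.  34.] [  8.  10. -14. 119.   3.  52.  43.]
340 [  3.  26. -17.  84.   8.  71.  55.] [  3.  33. -16.  90.  10.  58.  53.] [ 10.  10. -15. 119.   3.  52.  63.]
(28.8, array([ 0.29229973, -0.393576  ,  0.12002888]), array([ 0.11627197, -0.18056639,  0.30208592]), 0.999514442062691)
top 0.026 (array([ 13.1, -35.4]), array([78.4, 33.2]), 495)
top 0.032 (array([ 13.4, -35.1]), array([78.2, 33.7]), 495)
scene 0.026 (array([ 11.5, -36.5]), array([78.5, 32.1]), 476)
scene 0.032 (array([  7.5, -39.1]), array([74.1, 29.1]), 476)
```

View pics/c.png

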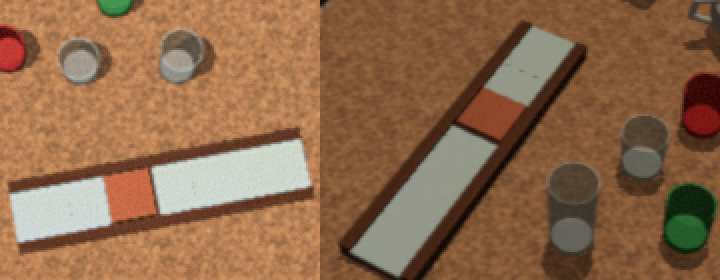

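The coaster is seated: both views agree at (45.5,-1.5) mm only for a top height of 26 mm, and the gap is behind it at about (156,190). Now I'll grasp the short tumbler.

```bash
python3 - <<'E'
from h import *
A=np.array([.6767,.066]); R=ori(-X)
q=np.array(readout.get_state()["q"]); q[0]-=45; r.movej(q)
r.move_linear(W(-.02,0,.2),.2)
r.goto(np.r_[A,.2],R); print(st())
r.move_linear(np.r_[A,.1],.15); r.move_linear(np.r_[A,.018],.06); r.pause(.2); print(st())
cv2.imwrite("pics/d.png",vision.capture("scene")[130:270,300:440,::-1].repeat(4,0).repeat(4,1))
E
```

```text
(31.9, array([0.67600778, 0.06441969, 0.19945543]), array([ 0.46230678, -1.45943239, -0.52144803]), 0.9958168464127027)
(34.4333, array([0.67684167, 0.06603214, 0.01829542]), array([ 0.11223638, -0.03990114,  0.55776279]), 0.9999294131187901)
```

View pics/d.png

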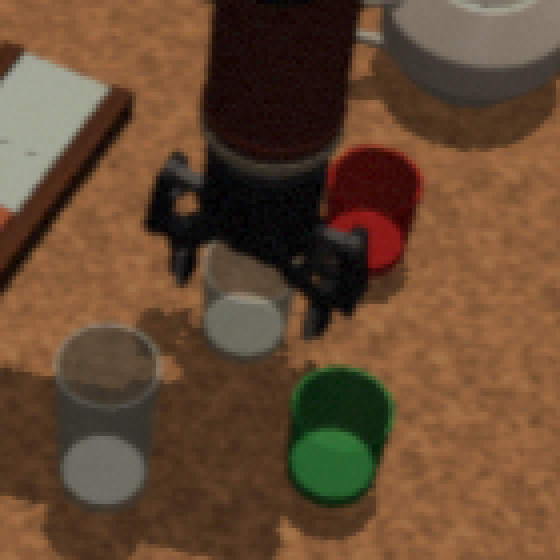

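The jaws straddle the short tumbler at about (245,290), clear of the green and red cups. I'll close and lift a little.

```bash
python3 - <<'E'
from h import *
A=np.array([.6767,.066])
grasp(); print(st())
r.move_linear(np.r_[A,.03],.04); r.pause(.2); print(st())
r.move_linear(np.r_[A,.13],.12); r.pause(.2); print(st())
cv2.imwrite("pics/e.png",vision.capture("scene")[100:240,300:440,::-1].repeat(4,0).repeat(4,1))
E
```

```text
(34.85, array([0.6766514 , 0.06600078, 0.0183916 ]), array([-2.77201603, -1.11987609,  5.5964771 ]), 0.7074596889281007)
(35.5, array([0.67650827, 0.0659436 , 0.02968113]), array([ 0.34800617, -0.04746732, -0.94459303]), 0.7049375232846936)
(36.6833, array([0.67628437, 0.06593875, 0.12907337]), array([ 0.15238884, -0.35113792, -1.96738432]), 0.7122885513478552)
```

View pics/e.png

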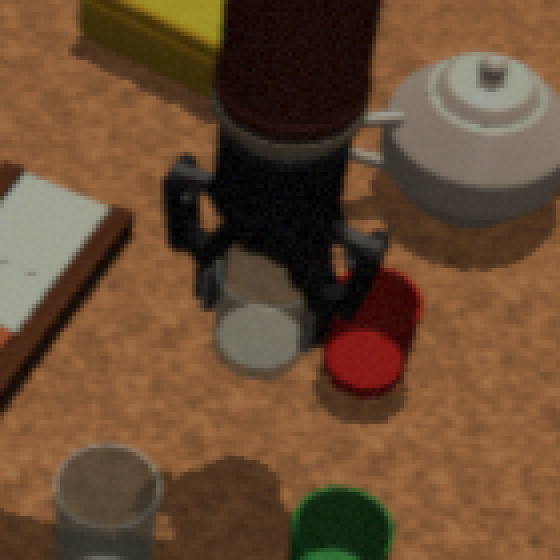

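The tumbler is held upright, with its foot disc at about (365,185) in the full image. Next I'll carry it over and lower it in small steps until it touches.

```bash
python3 - <<'E'
from h import *
p=plane("scene",[365,185],.117)[0]; print("tumbler vs TCP (board axes)",B(p)-B(st()[1]))
r.move_linear(W(.046,-.001,.13),.15); r.move_linear(W(.046,-.001,.06),.08); r.move_linear(W(.046,-.001,.049),.03); r.pause(.3)
b=np.mean([(r.pause(.02),st()[2])[1] for _ in range(8)],0); print(b,st()[1],B(st()[1])*1e3)
z=.049
while z>.038:
    z-=.0005; r.move_linear(W(.046,-.001,z),.015); r.pause(.03)
    f=np.mean([(r.pause(.01),st()[2])[1] for _ in range(4)],0)-b; 
    if f[2]>1.2: break
print(z,f,st())
cv2.imwrite("pics/f.png",vision.capture("scene")[100:240,220:360,::-1].repeat(4,0).repeat(4,1))
E
```

```text
tumbler vs TCP (board axes) [ 0.00016381 -0.00299387]
[ 0.24867584  0.03936893 -1.12641537] [ 0.47433902 -0.00785296  0.04907039] [45.96508291 -1.04886724]
0.044 [-2.41732115 -0.79466418  5.70749726] (43.4583, array([ 0.47439793, -0.00792985,  0.04427763]), array([-2.20858833e+00, -3.65130557e-03,  4.80751635e+00]), 0.7107161046316292)
```

View pics/f.png

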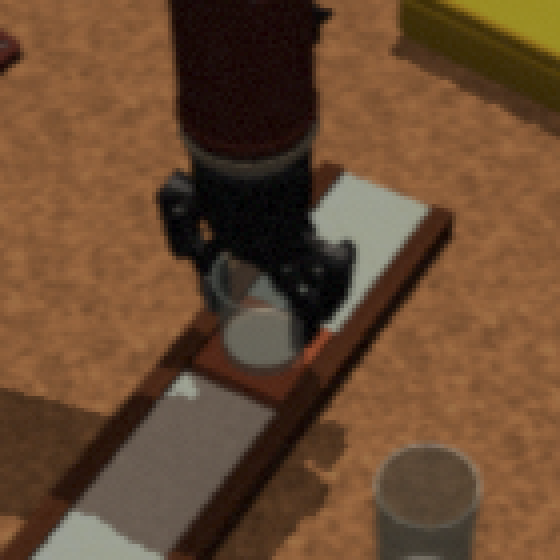

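Contact came at z=0.044, as expected for a coaster top at 26 mm. I'll release, withdraw and check.

```bash
python3 - <<'E'
from h import *
let_go(); r.pause(.2); r.move_linear(W(.046,-.001,.18),.12)
q=np.array(readout.get_state()["q"]); q[0]+=45; r.movej(q); r.pause(.3); print(st())
T=vision.capture("top"); S=vision.capture("scene")
print(coaster("top",.026,T)[:3],coaster("scene",.026,S)[:3])
cv2.imwrite("pics/g.png",np.hstack([T[180:280,240:340,::-1],S[120:220,230:330,::-1]]).repeat(4,0).repeat(4,1))
E
```

```text
(47.025, array([ 0.33002877, -0.34004739,  0.17923935]), array([ 0.35319657, -0.30611863,  0.02961636]), 1.0059223150043934)Traceback (most recent call last):
  File "<stdin>", line 5, in <module>
TypeError: 'NoneType' object is not subscriptable
```

```bash
python3 - <<'E'
from h import *
T=vision.capture("top"); S=vision.capture("scene")
cv2.imwrite("pics/g.png",np.hstack([T[180:280,240:340,::-1],S[120:220,230:330,::-1]]).repeat(4,0).repeat(4,1))
E
```

```text
(no output)
```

View pics/g.png

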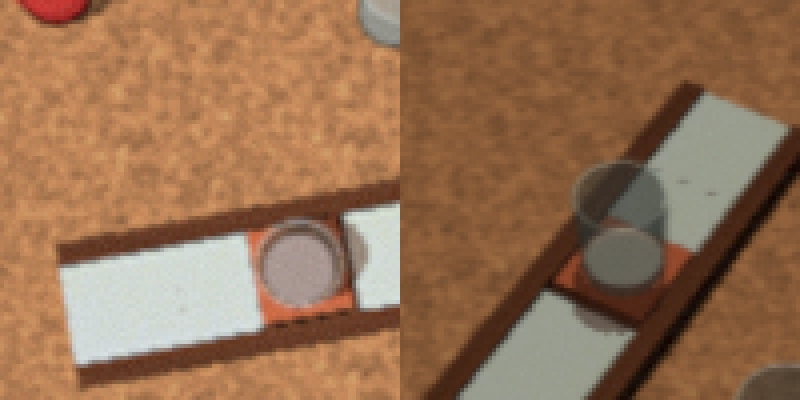

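The tumbler stands upright on the seated coaster, with its foot disc at (315,246.2) in top and (285.7,185.5) in scene. One number check before handing in.

```bash
python3 - <<'E'
from h import *
from plant import job_done
d=[B(plane(n,uv,.032)[0])*1e3 for n,uv in(("top",[315,246.2]),("scene",[285.7,185.5]))]
e=np.mean(d,0)-[45.5,-1.5]; print(d,e,st()[0])
if np.hypot(*e)<9: job_done(); print("handed in")
E
```

```text
[array([45.31679528, -2.89423931]), array([43.90909628, -4.3975488 ])] [-0.88705422 -2.14589406] 47.225
the job is handed in; nothing more can be done
handed in
```

I slid the coaster along the lane until it dropped into the cut-out, set the shorter tumbler upright on it, and handed the job in at 47.2 s of the 72 s allowed. No verdict is reported.

- **Coaster:** I pushed it with closed fingers in small steps. The highest force I read was 5.7 N, when it met the far wall, against the 15 N limit. I never felt the drop itself, because the sliding forces were lost in the sensor noise. The evidence that it seated is the force rise at the wall and the two camera views. They agree within about 1 mm if its top is 26 mm up, but differ by about 5 mm if it still lay on the lane floor.
- **Tumbler:** it touched down at the expected height with about 6 N. After I released it and withdrew, it looked upright in both pictures. Its centre is about 2.3 mm from the coaster's, well inside the 15 mm allowed.
- **Failed check:** after the placing, the colour mask that finds the coaster came back empty in at least one view, since the tumbler covers most of it. That last check was therefore by eye and by the tumbler's foot disc.
- **Other objects:** I kept the arm clear of the taller tumbler, kettle, teapot and lunch box, but I did not re-measure their positions at the end.

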